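# Set out the paints in coat order

### The arm

A 7-joint arm with a two-finger parallel gripper is mounted at the origin on the work surface. World frame = base frame: x ahead of the robot, y to its left, z up, the work surface at z = 0. Lengths are in m, angles in rad, forces in N, time in s.
With the tool pointing down it reaches from about 0.4 to 0.875 m from the base axis. Payload 6.5 kg.
Tool frame: the origin (TCP) lies midway between the tips of the shut fingers; the grasp point (between the pads) lies 19 mm behind it; z points along the fingers, y is the line along which they close (so a half turn about z gives the same grasp; the last joint's range is limited). The gripper opens to 85 mm and grips with 20 to 120 N. Pads are 22 mm wide; open, the fingers measure 114 mm over their backs; the gripper's body (76 mm by 85 mm) begins 54 mm behind the grasp point. The pads swing forward as they close: fully open they stand 13 mm farther back than shut.
Start: joints at [1.239, 0.536, -0.004, 1.538, 0.003, 1.067, -0.071], TCP at [0.171, -0.627, 0.197] pointing down, gripper open.
Joint ranges: [-2.7, 2.7], [-0.37, 2.16], [-1.27, 1.26], [0.24, 2.4], [-1.31, 4.45], [0.19, 1.91], [-2.76, 2.76]. Speed limits (rad/s): [2.39, 2.39, 3.14, 3.14, 3.14, 3.14, 3.14].

### API

Orientations are given as a rotation vector (axis times angle).
In Python, from station import bot gives the robot as it stands. The module is installed in compiled form; this text tells all that it offers.
- The arm moves only by the tool drive_tool, never from a script. Its argument "motion" is a list of rows, each a list of 3 entries, a list of its own where there are three numbers: the opening, from 0 (shut) to 1 (fully open), then the shift along the tool's x, y, z in mm, then the turn about the tool's z in degrees. A call has 1 to 12 rows; each row shifts and turns the commanded pose from where the row before left it, along the tool's axes as they then stand; what a row does not reach is not made up. A row lasts 1/8 s, in which the tool goes at most 62.5 mm and 10.7 degrees, less where a joint would pass 70% of its speed; a pose out of reach is approached as far as the arm can. A call with a gripper value outside its range is refused whole. The fingers move at their own pace and stop on an object; "grip_force" is the grip in N (left out, the last holds). Time passes only in rows, so rows that do not move let the fingers close. It gives the time, the measured TCP pose, the force, the opening and the grip force at its end, in the units of the state.
- bot.sense(): the state, without advancing time (a new reading comes with each control period).
- bot.get_image(name): name is "scene" or "top" or "wrist"; returns the picture (384x512x3 uint8, red, green, blue); there is no depth.
- bot.calibration(name): a dict with "fov_y" (degrees; the focal length in pixels is half the picture's height over the tangent of half this angle, whatever the lens; pixels are square), "cx", "cy" (the principal point, pixels), "cam_to_world" (4x4, takes a point from camera to world coordinates). Camera axes: x right, y up, looking along -z (the intrinsics and any distortion apply to the point x, -y, -z); pixel columns grow to the right and rows downward; lengths in m; the calibration is good to about 2 mm. The wrist camera is an equidistant fisheye: a pixel r from the principal point sees the ray r / f radians off the axis. A picture is of the moment at which its call begins: read the wrist's pose just before it. calibration takes no time and is no camera call; for the wrist camera it gives the pose at the moment of the call.
- bot.finish_job(): hands the job in; it is judged then, once.
Trained networks look in the newest picture that a camera, given by its name, has taken for a name from the list of things; names that differ only in an ending like _2 or _b are one class to them, and where a whole thing is asked for, a point or a joint stands for the part that bears it (a point fixed in the world has none). Each returns a list of dicts, best first, with "conf" (0 to 1); they miss things now and then, are a little off and sometimes report something else, mostly with a low value. They report only what shows in the picture. A call takes as long as a camera call. They do not tell look-alikes from the thing itself.
- bot.silhouettes(camera, thing): "pixels" (384x512 bool, what is visible of it).
- bot.tip_of(camera, thing): "centre" ([x, y, z] in m, in the coordinates of the camera as it stood for that picture, good to about 4 mm: a listed point, or the origin of a listed thing).
The state is a dict: "clock": time; "qpos": joint angles; "qd": joint speeds; "joint_torque": joint torques, N m; "ee_pos": TCP position; "tcp_rot": TCP orientation; "ft_force": force on the tool from outside, world axes, zero at the start; "moment": the same for the moment, N m; "opening": opening from 0.0 (shut) to 1.0 (fully open); "grasp_force": force on a finger pad.
Only numpy, scipy, OpenCV 4.12 (cv2) and the standard library are available. Lean on these libraries where they do the work, as an engineer would, in place of code of your own. Each camera call takes 0.05 s, during which the arm holds its last target. There are 200 camera calls.

### The job

The sample strip shows the coats of the next job in order, the first coat next to its hanging hole. Move the four paint bottles from the grey carrier to the plywood bench rack in that same order, the first coat in the pocket next to the spray gun and so on along the row, one bottle to a pocket. Keep the bottles upright and set them down on the pocket floors, do not drop them.

Things in the scene. Friction and masses are not known exactly. Their poses are not given: they have to be found in the camera images.
- bottle_yellow: yellow paint bottle, 50 mm in diameter, 114 mm tall, 0.10 to 0.18 kg; yellow screw cap 30 mm in diameter, from 86 to 114 mm height; shoulder narrows from 68 to 81 mm height. Origin: centre of the underside; yaw means nothing. Starts upright in a pocket of the fixed grey carrier: one row of four, 75 mm apart, each 69 mm square inside, floor 10 mm, walls 40 mm above the bench
- bottle_red: red paint bottle, 50 mm in diameter, 114 mm tall, 0.10 to 0.18 kg; red screw cap 30 mm in diameter, from 86 to 114 mm height; shoulder narrows from 68 to 81 mm height. Origin: centre of the underside; yaw means nothing. Starts upright in a pocket of the fixed grey carrier: one row of four, 75 mm apart, each 69 mm square inside, floor 10 mm, walls 40 mm above the bench
- bottle_green: green paint bottle, 50 mm in diameter, 114 mm tall, 0.10 to 0.18 kg; green screw cap 30 mm in diameter, from 86 to 114 mm height; shoulder narrows from 68 to 81 mm height. Origin: centre of the underside; yaw means nothing. Starts upright in a pocket of the fixed grey carrier: one row of four, 75 mm apart, each 69 mm square inside, floor 10 mm, walls 40 mm above the bench
- bottle_black: black paint bottle, 50 mm in diameter, 114 mm tall, 0.10 to 0.18 kg; black screw cap 30 mm in diameter, from 86 to 114 mm height; shoulder narrows from 68 to 81 mm height. Origin: centre of the underside; yaw means nothing. Starts upright in a pocket of the fixed grey carrier: one row of four, 75 mm apart, each 69 mm square inside, floor 10 mm, walls 40 mm above the bench
- plate_yellow: flat yellow sprayed sample plate, 38 x 36 x 3 mm, fastened on the sample strip in one of its four places; tells the place of the yellow paint in the order. Origin: centre of its underside
- plate_red: flat red sprayed sample plate, 38 x 36 x 3 mm, fastened on the sample strip in one of its four places; tells the place of the red paint in the order. Origin: centre of its underside
- plate_green: flat green sprayed sample plate, 38 x 36 x 3 mm, fastened on the sample strip in one of its four places; tells the place of the green paint in the order. Origin: centre of its underside
- plate_black: flat black sprayed sample plate, 38 x 36 x 3 mm, fastened on the sample strip in one of its four places; tells the place of the black paint in the order. Origin: centre of its underside
- strip: light wooden sample strip, 46 x 203 x 8 mm, lying fixed on the bench, any way round. Its +y axis runs along it to the rounded end with the brass-rimmed black hanging hole (at y = +98 mm). Its four plates lie at y = +60 (first coat, next to the hole), +20, -20 and -60 mm (last coat). Origin on the underside
- rack: plywood rack, fixed; four empty pockets in a row at x = 0, y = +112.5 (first, next to the spray gun), +37.5, -37.5, -112.5 mm (last), each 69 mm square inside, floor 10 mm, walls 35 mm above the bench, 85 mm deep outside. Steel spray gun on a glass jar fixed at its +y end: y = +214 mm, 48 mm wide, 115 mm high, x = -70 to +71 mm. Origin: underside, mid-row; z up
There are look-alikes about, which are no part of the job. Leave any orange look-alike of the bottle_red alone. There is more than one size of the bottle_yellow; the job needs the larger.

How it is judged:
At the end, for the whole second after the job is handed in: Each bottle stands in the rack pocket (counted from the gun) of its colour's place on the strip (counted from the hole): within 15 mm of the pocket's middle in x and y, underside within 5 mm of its floor, tilt under 0.08 rad, at rest (under 0.03 m/s) (((y of plate_yellow in the frame of strip between 0.045 and 0.075 m and y of bottle_yellow in the frame of rack between 0.0975 and 0.1275 m) or (y of plate_yellow in the frame of strip between 0.005 and 0.035 m and y of bottle_yellow in the frame of rack between 0.0225 and 0.0525 m) or (y of plate_yellow in the frame of strip between -0.035 and -0.005 m and y of bottle_yellow in the frame of rack between -0.0525 and -0.0225 m) or (y of plate_yellow in the frame of strip between -0.075 and -0.045 m and y of bottle_yellow in the frame of rack between -0.1275 and -0.0975 m)) and x of bottle_yellow in the frame of rack between -0.015 and 0.015 m and z of bottle_yellow in the frame of rack between 0.005 and 0.015 m and angle between each of bottle_yellow, bottle_red, bottle_green, bottle_black's own z axis and vertical below 0.08 rad and linear speed of each of bottle_yellow, bottle_red, bottle_green, bottle_black below 0.03 m/s and ((y of plate_red in the frame of strip between 0.045 and 0.075 m and y of bottle_red in the frame of rack between 0.0975 and 0.1275 m) or (y of plate_red in the frame of strip between 0.005 and 0.035 m and y of bottle_red in the frame of rack between 0.0225 and 0.0525 m) or (y of plate_red in the frame of strip between -0.035 and -0.005 m and y of bottle_red in the frame of rack between -0.0525 and -0.0225 m) or (y of plate_red in the frame of strip between -0.075 and -0.045 m and y of bottle_red in the frame of rack between -0.1275 and -0.0975 m)) and x of bottle_red in the frame of rack between -0.015 and 0.015 m and z of bottle_red in the frame of rack between 0.005 and 0.015 m and ((y of plate_green in the frame of strip between 0.045 and 0.075 m and y of bottle_green in the frame of rack between 0.0975 and 0.1275 m) or (y of plate_green in the frame of strip between 0.005 and 0.035 m and y of bottle_green in the frame of rack between 0.0225 and 0.0525 m) or (y of plate_green in the frame of strip between -0.035 and -0.005 m and y of bottle_green in the frame of rack between -0.0525 and -0.0225 m) or (y of plate_green in the frame of strip between -0.075 and -0.045 m and y of bottle_green in the frame of rack between -0.1275 and -0.0975 m)) and x of bottle_green in the frame of rack between -0.015 and 0.015 m and z of bottle_green in the frame of rack between 0.005 and 0.015 m and ((y of plate_black in the frame of strip between 0.045 and 0.075 m and y of bottle_black in the frame of rack between 0.0975 and 0.1275 m) or (y of plate_black in the frame of strip between 0.005 and 0.035 m and y of bottle_black in the frame of rack between 0.0225 and 0.0525 m) or (y of plate_black in the frame of strip between -0.035 and -0.005 m and y of bottle_black in the frame of rack between -0.0525 and -0.0225 m) or (y of plate_black in the frame of strip between -0.075 and -0.045 m and y of bottle_black in the frame of rack between -0.1275 and -0.0975 m)) and x of bottle_black in the frame of rack between -0.015 and 0.015 m and z of bottle_black in the frame of rack between 0.005 and 0.015 m); the robot touches nothing.
It fails at once if a paint bottle is tipped over (more than 0.6 rad) (angle between any of bottle_yellow, bottle_red, bottle_green, bottle_black's own z axis and vertical above 0.6 rad).
It fails at once if a paint bottle is dropped into the rack (faster than 0.8 m/s within 30 mm of the pocket floor) ((z of bottle_yellow in the frame of rack below 0.04 m and x of bottle_yellow in the frame of rack between -0.04 and 0.04 m and y of bottle_yellow in the frame of rack between -0.15 and 0.15 m and linear speed of bottle_yellow above 0.8 m/s) or (z of bottle_red in the frame of rack below 0.04 m and x of bottle_red in the frame of rack between -0.04 and 0.04 m and y of bottle_red in the frame of rack between -0.15 and 0.15 m and linear speed of bottle_red above 0.8 m/s) or (z of bottle_green in the frame of rack below 0.04 m and x of bottle_green in the frame of rack between -0.04 and 0.04 m and y of bottle_green in the frame of rack between -0.15 and 0.15 m and linear speed of bottle_green above 0.8 m/s) or (z of bottle_black in the frame of rack below 0.04 m and x of bottle_black in the frame of rack between -0.04 and 0.04 m and y of bottle_black in the frame of rack between -0.15 and 0.15 m and linear speed of bottle_black above 0.8 m/s)).
It also fails if it takes over 104 s, if anything falls off the work surface, if the arm or the gripper's body presses on something with over 40 N, if the wrist force passes 120 N, or if a joint passes its speed limit or range.

## Working session

There is one attempt and no reset: what is moved stays moved. The work goes in short steps, Python scripts to look and compute and a tool call to move; the robot and the scene stay as the last step left them, time stands still between calls to the robot, and variables do not carry over. Pictures are saved under pics/ and viewed, at most 14 in all, crops included, and the job is handed in when it is done.

Besides the shell and the picture viewer there is one more tool, called after "Emit:" in YAML: its name, and indented under it one key for each argument. drive_tool: Moves the arm, as the interface text tells. Its arguments: {"type":"object","properties":{"motion":{"type":"array","items":{"type":"array"}},"grip_force":{"type":"number"}},"required":["motion"]}

```bash
mkdir -p pics; cat > h.py <<'E'
import numpy as np, cv2
from station import bot
from scipy.spatial.transform import Rotation as R
def snap(n,f):
    im=bot.get_image(n); cv2.imwrite('pics/'+f,im[:,:,::-1]); return im
def w(cam,p):
    T=np.array(bot.calibration(cam)['cam_to_world']); return (T@np.r_[p,1])[:3]
def px(cam,P):
    c=bot.calibration(cam);T=np.linalg.inv(np.array(c['cam_to_world']));p=(T@np.r_[P,1])[:3]
    f=192/np.tan(np.radians(c['fov_y']/2)); return np.round([c['cx']+f*p[0]/-p[2],c['cy']-f*p[1]/-p[2]]),
def ray(cam,u,v,z):
    c=bot.calibration(cam);T=np.array(c['cam_to_world']);f=192/np.tan(np.radians(c['fov_y']/2))
    d=T[:3,:3]@np.array([(u-c['cx'])/f,-(v-c['cy'])/f,-1]);o=T[:3,3];return o+d*(z-o[2])/d[2]
E
python3 - <<'E'
from h import *
np.set_printoptions(precision=3,suppress=True)
for cam in ['top','scene']:
    im=snap(cam,cam+'0.png')
    for t in ['bottle_yellow','bottle_red','bottle_green','bottle_black','plate_yellow','plate_red','plate_green','plate_black','strip','rack']:
        for d in bot.tip_of(cam,t):
            p=w(cam,d['centre']); print(cam,t,round(d['conf'],2),p,px(cam,p))
s=bot.sense();print(s['clock'],s['ee_pos'],R.from_rotvec(s['tcp_rot']).as_matrix(),s['qpos'])
E
```

```text
top bottle_yellow 0.76 [ 0.482 -0.338  0.009] (array([400., 220.]),)
top bottle_yellow 0.68 [ 0.573 -0.333 -0.002] (array([394., 182.]),)
top bottle_red 0.81 [ 0.341 -0.131 -0.002] (array([311., 283.]),)
top bottle_red 0.53 [ 0.703 -0.053  0.006] (array([274., 128.]),)
top bottle_green 0.67 [ 0.471 -0.117  0.014] (array([303., 225.]),)
top bottle_black 0.9 [ 0.475 -0.263  0.007] (array([367., 223.]),)
top bottle_black 0.42 [ 0.697 -0.055  0.004] (array([274., 131.]),)
top plate_yellow 0.55 [ 0.704 -0.097  0.01 ] (array([292., 127.]),)
top plate_red 0.61 [ 0.7   -0.053  0.006] (array([274., 129.]),)
top plate_green 0.52 [ 0.701 -0.015  0.006] (array([258., 129.]),)
top plate_black 0.49 [ 0.701 -0.13   0.009] (array([306., 129.]),)
top plate_black 0.43 [ 0.468 -0.185  0.009] (array([333., 226.]),)
top plate_black 0.35 [ 0.701 -0.072 -0.003] (array([281., 130.]),)
top strip 0.57 [ 0.702 -0.072 -0.002] (array([282., 130.]),)
top rack 0.68 [ 0.471  0.222 -0.002] (array([155., 227.]),)
scene bottle_yellow 0.98 [ 0.483 -0.341  0.01 ] (array([115., 164.]),)
scene bottle_yellow 0.67 [ 0.573 -
[... 293 characters left out ...]
ay([199., 244.]),)
scene plate_red 0.7 [ 0.705 -0.053  0.006] (array([217., 245.]),)
scene plate_green 0.64 [ 0.702 -0.014  0.004] (array([236., 246.]),)
scene plate_green 0.6 [ 0.472 -0.115  0.008] (array([207., 169.]),)
scene plate_black 0.51 [ 0.705 -0.131  0.007] (array([180., 241.]),)
scene plate_black 0.26 [ 0.468 -0.185  0.007] (array([179., 165.]),)
scene plate_black 0.23 [ 0.707 -0.093  0.007] (array([198., 244.]),)
scene strip 0.9 [ 0.703 -0.076 -0.   ] (array([206., 245.]),)
scene rack 0.82 [0.475 0.218 0.005] (array([343., 181.]),)
1.1 [ 0.171 -0.627  0.197] [[ 0.965  0.263 -0.   ]
 [ 0.263 -0.965 -0.   ]
 [-0.    -0.    -1.   ]] [ 1.239  0.536 -0.004  1.538  0.003  1.067 -0.071]
```

View pics/top0.png

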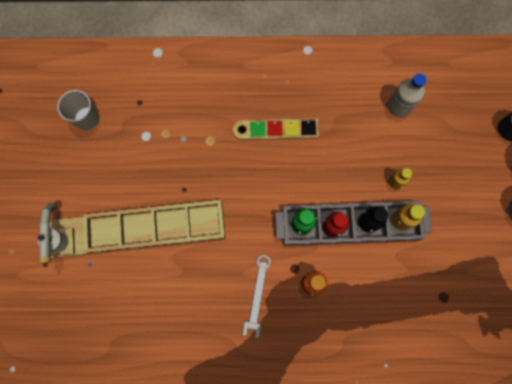

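View pics/scene0.png

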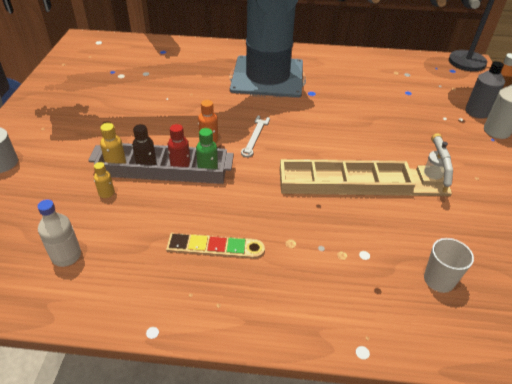

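Top view: the strip's hole is at its left end (241,129), and the coats run green, red, yellow, black. The gun is at the rack's left end (50,238), at +y.

What could be taken for the bottles:
- **Yellow:** a large one in the carrier (412,215) and a small one outside it (402,178). I take the carrier one.
- **Red:** one in the carrier (337,223) and an orange one outside it (316,283). I take the carrier one.
- **Green and black:** in the carrier at (304,221) and (374,218). A black object at (507,127) is not part of the job.

Next I refine the rack and cap positions and check the choice in a crop.

```bash
cat > r.py <<'E'
from h import *
from scipy.optimize import minimize
np.set_printoptions(precision=4,suppress=True)
im=snap('top','t1.png'); c=bot.calibration('top');T=np.linalg.inv(np.array(c['cam_to_world']));f=192/np.tan(np.radians(c['fov_y']/2))
def proj(P):
    p=P@T[:3,:3].T+T[:3,3]; return np.c_[c['cx']+f*p[:,0]/-p[:,2],c['cy']-f*p[:,1]/-p[:,2]]
g=cv2.cvtColor(im,cv2.COLOR_RGB2GRAY).astype(np.float32)
# wall tops: bright band for rack at z=.035: maximise grey on wall-top lines minus pocket interior
def lines(L,z,off):
    P=[]
    t=np.linspace(-L,L,160)
    for x in(-off,off): P.append(np.c_[0*t+x,t,0*t+z])
    s=np.linspace(-.034,.034,30)
    for y in np.arange(-2,3)*.075: P.append(np.c_[s,0*s+y,0*s+z])
    return np.vstack(P)
def mov(q,P):
    a=np.cos(q[2]);b=np.sin(q[2]);return np.c_[q[0]+a*P[:,0]-b*P[:,1],q[1]+b*P[:,0]+a*P[:,1],P[:,2]]
def cost(q,P,B,g):
    s=lambda A:cv2.remap(g,*[v.reshape(-1,1).astype(np.float32) for v in proj(mov(q,A)).T],cv2.INTER_LINEAR).mean()
    return -s(P)+s(B)
def fit(q0,z):
    P=lines(.15,z,.0385)
    t=np.linspace(.008,.067,20)
    B=np.vstack([np.c_[0*t+x,t+k*.075,0*t+z] for k in(-2,-1,0,1) for x in (-.031,.031)]+[np.c_[np.linspace(-.03,.03,20),np.full(20,k*.075+o),np.full(20,z)] for k in (-2,-1,0,1) for o in (.007,.068)])
    best=None
    gg=cv2.GaussianBlur(g,(0,0),.7)
    for dy in np.arange(-.02,.021,.004):
     for dx in (-.01,-.004,.004,.01):
      for yaw in (-.05,0,.05,.1,.15,-.1,-.15):
        r=minimize(cost,[q0[0]+dx,q0[1]+dy,yaw],args=(P,B,gg),method='Nelder-Mead',options={'initial_simplex':np.array([q0[0]+dx,q0[1]+dy,yaw])+np.array([[0,0,0],[.005,0,0],[0,.005,0],[0,0,.03]]),'maxiter':60})
        if best is None or r.fun<best.fun: best=r
    return best.x,best.fun
q,v=fit([.473,.22],.035);print('rack',q,v)
y=np.array([.1125,.0375,-.0375,-.1125]);print(mov(q,np.c_[0*y,y,0*y+.01]))
big=cv2.resize(im,None,fx=3,fy=3,interpolation=cv2.INTER_CUBIC)
for u in proj(mov(q,lines(.15,.035,.0385))): cv2.circle(big,tuple(int(k*3+1) for k in u),0,(0,0,255),-1)
for p in proj(mov(q,np.c_[0*y,y,0*y+.01])): cv2.circle(big,tuple(int(k*3+1) for k in p),3,(255,0,255),-1)
hsv=None
for cam in('top','scene'):
  if cam=='scene': bot.get_image('scene')
  for t in['bottle_yellow','bottle_red','bottle_green','bottle_black']:
    for d in bot.tip_of(cam,t):
      p=w(cam,d['centre'])
      if abs(p[0]-.473)<.03: 
        print(cam,t,p)
        if cam=='top':cv2.circle(big,tuple(int(k*3+1) for k in proj((p*[1,1,0]+[0,0,.124])[None])[0]),3,(255,0,255),-1)
cv2.imwrite('pics/crop1.png',np.vstack([big[570:790,100:700],big[470:770,790:1390][:300]])[:,:,::-1])
E
python3 r.py
```

```text
rack [0.4691 0.2195 0.1004] -24.729148864746094
[[0.4578 0.3314 0.01  ]
 [0.4653 0.2568 0.01  ]
 [0.4729 0.1822 0.01  ]
 [0.4804 0.1076 0.01  ]]
top bottle_yellow [ 0.4827 -0.3407  0.0113]
top bottle_yellow [ 0.4743 -0.2662  0.0076]
top bottle_red [ 0.4671 -0.1839  0.0072]
top bottle_green [ 0.4714 -0.1149  0.0098]
top bottle_black [ 0.4755 -0.2664  0.0103]
scene bottle_yellow [ 0.4825 -0.3416  0.0099]
scene bottle_red [ 0.4667 -0.1813  0.0051]
scene bottle_green [ 0.473  -0.1143  0.0066]
scene bottle_black [ 0.4796 -0.2654  0.0098]
```

View pics/crop1.png

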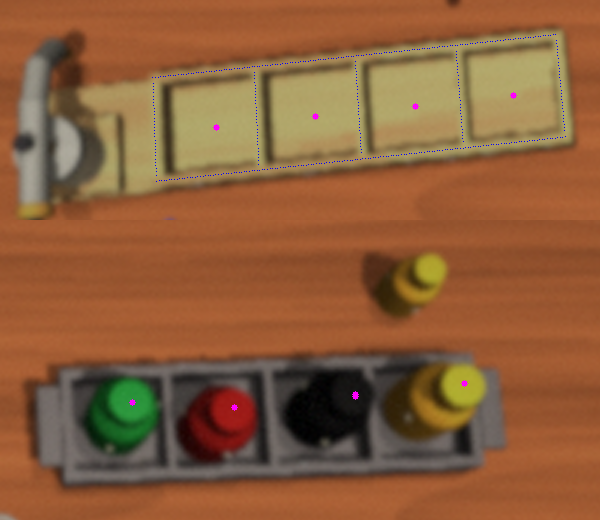

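The crop confirms the choice. The bottles in the carrier run green, red, black, yellow, and both look-alikes stand outside it. The rack fit needs about a 2 mm shift toward -y.

Targets, counted from the gun, are green, red, yellow, black. I turn the tool so that its x is world +y and its y is world +x, and start toward green.

Emit:
drive_tool:
  motion:
    - [0.8,[0,0,0],-10.68]
    - [0.8,[0,0,0],-10.68]
    - [0.8,[0,0,0],-10.68]
    - [0.8,[0,0,0],-10.68]
    - [0.8,[0,0,0],-10.68]
    - [0.8,[0,0,0],-10.68]
    - [0.8,[0,0,0],-10.68]
    - [0.8,[40,25,0],0]
    - [0.8,[40,25,0],0]
    - [0.8,[40,25,0],0]
    - [0.8,[40,25,0],0]
    - [0.8,[40,25,0],0]
  grip_force: 40

```text
clock: 3.1
ee_pos: [0.2965, -0.426, 0.1968]
tcp_rot: [2.221, 2.221, -0.0]
ft_force: [0.2, 0.1, 0.0]
opening: 0.798
grasp_force: 0.0
```

Emit:
drive_tool:
  motion:
    - [0.8,[40,22,0],0]
    - [0.8,[40,22,0],0]
    - [0.8,[40,22,0],0]
    - [0.8,[40,22,0],0]
    - [0.8,[40,22,0],0]
    - [0.8,[40,22,0],0]
    - [0.8,[40,22,0],0]
    - [0.8,[34,22,0],0]
    - [0.8,[0,0,0],0]

```text
clock: 4.22
ee_pos: [0.4735, -0.1099, 0.197]
tcp_rot: [2.215, 2.227, 0.003]
ft_force: [-0.4, -1.3, 0.4]
opening: 0.796
grasp_force: 0.0
```

```bash
cat > wr.py <<'E'
from h import *
import sys
np.set_printoptions(precision=4,suppress=True)
T=np.array(bot.calibration('wrist')['cam_to_world']);snap('wrist',sys.argv[1]);print(bot.sense()['ee_pos'],T[:3,3])
for t in['bottle_yellow','bottle_red','bottle_green','bottle_black','rack']:
    for d in bot.tip_of('wrist',t): print(t,round(d['conf'],2),(T@np.r_[d['centre'],1])[:3])
E
python3 wr.py w1.png
```

```text
[ 0.4723 -0.1121  0.1967] [ 0.4731 -0.0391  0.3734]
bottle_yellow 0.59 [ 0.5723 -0.3359  0.0006]
bottle_yellow 0.36 [ 0.4846 -0.3397  0.0088]
bottle_red 0.72 [ 0.4702 -0.1863  0.008 ]
bottle_red 0.6 [ 0.3435 -0.1312  0.001 ]
bottle_green 0.92 [ 0.4699 -0.1172  0.0113]
bottle_black 0.9 [ 0.4798 -0.265   0.0108]
bottle_black 0.43 [ 0.7038 -0.1348  0.0066]
```

View pics/w1.png

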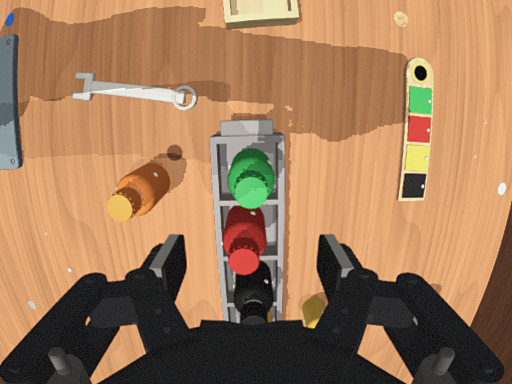

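The wrist view shows the green cap at (252,191), the red cap at (244,261), and the strip order green, red, yellow, black from the hole. I compute the cap positions through the fisheye.

```bash
cat > cap.py <<'E'
from h import *
def fray(u,v,z):
    c=bot.calibration('wrist');T=np.array(c['cam_to_world']);f=192/np.tan(np.radians(c['fov_y']/2))
    a=np.array([u-c['cx'],-(v-c['cy'])]);r=np.hypot(*a);th=r/f
    d=T[:3,:3]@np.r_[a/r*np.sin(th),-np.cos(th)];o=T[:3,3];return np.round(o+d*(z-o[2])/d[2],4)
E
python3 -c "
from cap import *
for u,v in((252,191),(244,261),(253,313),(120,207)):print(fray(u,v,.124))"
```

```text
[ 0.4726 -0.1155  0.124 ]
[ 0.4649 -0.185   0.124 ]
[ 0.4735 -0.2497  0.124 ]
[ 0.3474 -0.131   0.124 ]
```

Emit:
drive_tool:
  motion:
    - [0.8,[-2.5,0,25],0]
    - [0.8,[0,0,30],0]
    - [0.8,[0,0,28],0]
    - [0.8,[0,0,20],0]
    - [0.8,[0,0,0],0]
    - [0,[0,0,0],0]
    - [0,[0,0,0],0]
    - [0,[0,0,0],0]
    - [0,[0,0,0],0]
    - [0,[0,0,0],0]
  grip_force: 40

```text
clock: 5.78
ee_pos: [0.4718, -0.1157, 0.0937]
tcp_rot: [2.221, 2.221, 0.0]
ft_force: [0.6, -0.4, 0.4]
opening: -0.0
grasp_force: 0.0
```

```bash
python3 - <<'E'
from h import *
print(bot.sense())
a=bot.get_image('wrist');b=bot.get_image('scene')
b=cv2.resize(b[80:240,60:270],(502,384),interpolation=cv2.INTER_CUBIC)
cv2.imwrite('pics/j1.png',cv2.resize(np.hstack([a,b]),(800,303))[:,:,::-1])
E
```

```text
{'clock': 5.775, 'qpos': array([ 0.56171484,  0.46457145, -0.50939845,  2.02279981,  0.33231901,
        0.73413901, -0.15235438]), 'qd': array([-0.00163678,  0.00113453, -0.00029452,  0.00245964,  0.00083932,
       -0.001939  , -0.00065194]), 'joint_torque': array([ 2.01106182e-02, -4.44157326e+01, -4.97487456e+00, -1.87865710e+01,
        9.45771259e-03,  1.01144982e-03,  7.40278119e-04]), 'ee_pos': array([ 0.47184987, -0.1157268 ,  0.09368458]), 'tcp_rot': array([2.22149144e+00, 2.22120615e+00, 1.53758719e-05]), 'ft_force': array([ 0.5617645 , -0.38087908,  0.36715469]), 'moment': array([-0.00926883,  0.01537481,  0.08802348]), 'grasp_force': 0.0, 'opening': -0.0004009291329767072}
```

View pics/j1.png

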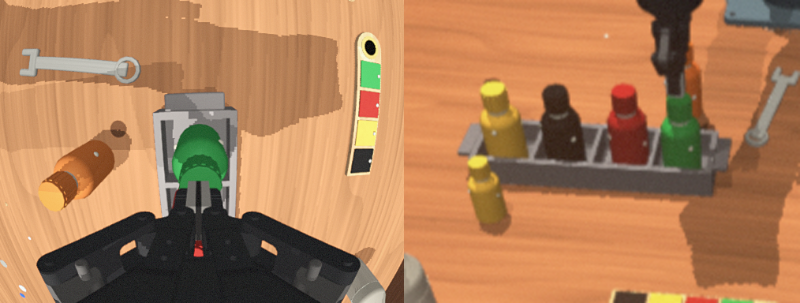

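```bash
python3 - <<'E'
from h import *
from cap import fray
np.set_printoptions(precision=4,suppress=True)
s=bot.sense()['ee_pos']
a=bot.get_image('scene')
for z in (.094,.113,.124): print('tcp px',px('scene',[s[0],s[1],z]))
for c in('scene','wrist'):
  if c=='wrist': bot.get_image(c)
  for t in ('bottle_green','bottle_red'):
    for d in bot.tip_of(c,t): print(c,t,d['conf'],w(c,d['centre']))
for P in ([.472,-.1145,.124],[.472,-.1145,.01],[.472,-.1145,.09]):print(px('scene',P))
cv2.imwrite('pics/j2.png',cv2.resize(a[90:190,150:260],(770,600)[:2] if 0 else (660,600),interpolation=cv2.INTER_CUBIC)[:,:,::-1])
c=bot.calibration('wrist');print(c['cx'],c['cy'],c['fov_y']);print(np.array(c['cam_to_world']))
E
```

```text
tcp px (array([204., 141.]),)
tcp px (array([204., 134.]),)
tcp px (array([204., 130.]),)
scene bottle_green 0.91 [ 0.4771 -0.1134  0.0074]
scene bottle_red 0.71 [ 0.47   -0.1833  0.0066]
scene bottle_red 0.69 [ 0.3434 -0.1339 -0.0031]
scene bottle_red 0.3 [ 0.7062 -0.0728 -0.0011]
wrist bottle_green 0.56 [ 0.4729 -0.1179  0.0094]
wrist bottle_red 0.86 [ 0.3417 -0.1308  0.0029]
(array([204., 130.]),)
(array([207., 168.]),)
(array([205., 142.]),)
251.1333858550492 191.42466972822658 65.70646984690485
[[ 1.      0.     -0.0009  0.4722]
 [ 0.0002  0.9602  0.2792 -0.0447]
 [ 0.0009 -0.2792  0.9602  0.2698]
 [ 0.      0.      0.      1.    ]]
```

View pics/j2.png

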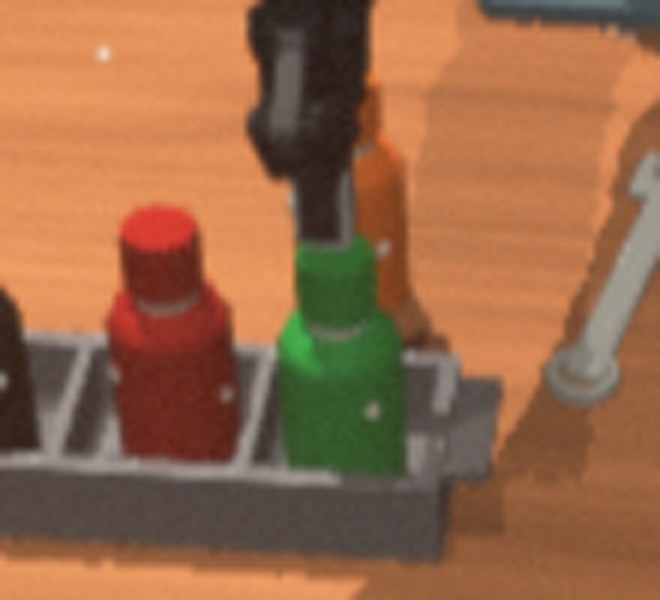

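```bash
python3 - <<'E'
from h import *
a=bot.get_image('wrist')[130:330,150:350]
cv2.imwrite('pics/j3.png',cv2.resize(a,(600,600),interpolation=cv2.INTER_CUBIC)[:,:,::-1])
E
```

```text
(no output)
```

View pics/j3.png

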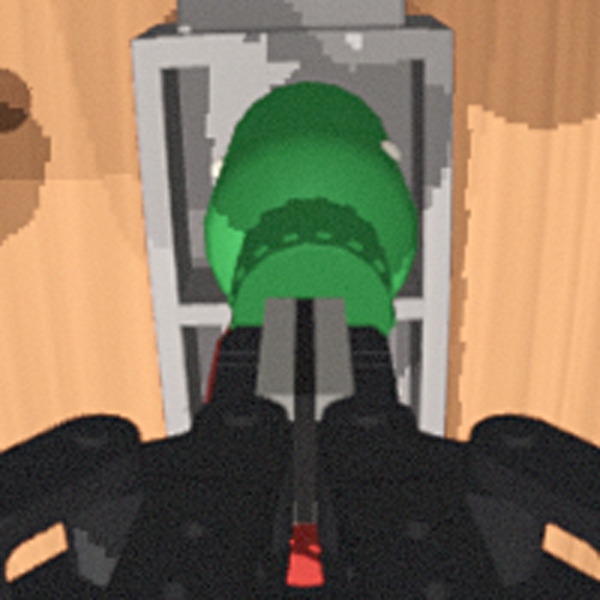

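The fingers shut just above the cap. The scene and wrist views both put the tips near z = 0.125, about 30 mm above the TCP reading. I open and go lower; the gripper body still clears the cap either way.

Emit:
drive_tool:
  motion:
    - [0.8,[0,0,-10],0]
    - [0.8,[0,0,0],0]
    - [0.8,[0,0,0],0]
    - [0.8,[0,0,0],0]
    - [0.8,[1,0,15],0]
    - [0.8,[0,0,15],0]
    - [0.8,[0,0,10],0]
    - [0.8,[0,0,0],0]

```text
clock: 7.22
ee_pos: [0.4709, -0.1144, 0.0624]
tcp_rot: [-2.22, -2.22, 0.002]
ft_force: [-0.2, 0.4, 0.0]
opening: 0.799
grasp_force: 0.0
```

```bash
python3 - <<'E'
from h import *
s=bot.sense();print(s['ee_pos'],s['ft_force'],s['opening'])
a=bot.get_image('wrist')[100:360,100:400];b=bot.get_image('scene')[80:190,140:270]
cv2.imwrite('pics/j4.png',np.hstack([cv2.resize(a,(400,346)),cv2.resize(b,(400,346),interpolation=cv2.INTER_CUBIC)])[:,:,::-1])
E
```

```text
[ 0.47090848 -0.11440157  0.06242246] [-0.16804247  0.36166997  0.02691369] 0.7994183721248849
```

View pics/j4.png

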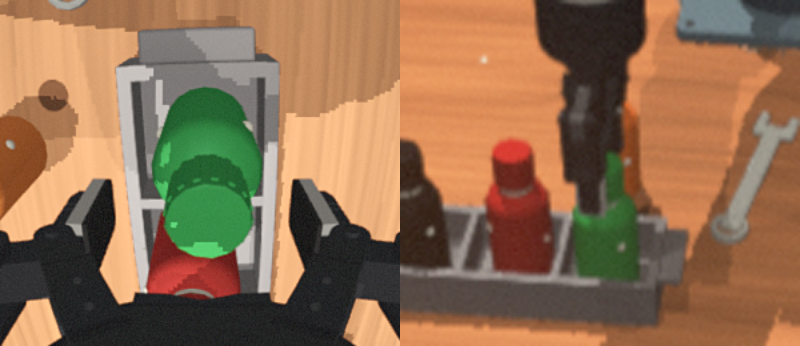

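The fingers now straddle the cap, and the tips reach the shoulder just below it. I close here.

Emit:
drive_tool:
  motion:
    - [0.8,[2,0,0],0]
    - [0,[0,0,0],0]
    - [0,[0,0,0],0]
    - [0,[0,0,0],0]
    - [0,[0,0,0],0]
    - [0,[0,0,0],0]
  grip_force: 40

```text
clock: 8.07
ee_pos: [0.4723, -0.1128, 0.0639]
tcp_rot: [2.221, 2.221, 0.001]
ft_force: [0.5, -0.7, 4.6]
opening: 0.335
grasp_force: 39.6
```

Emit:
drive_tool:
  motion:
    - [0,[0,0,-6],0]
    - [0,[0,0,-16],0]
    - [0,[0,0,-28],0]
    - [0,[15,0,-30],0]
    - [0,[35,-1,0],0]
    - [0,[45,-2,0],0]
    - [0,[50,-2,0],0]
    - [0,[50,-2,0],0]
    - [0,[50,-2,0],0]
    - [0,[50,-2,0],0]
    - [0,[45,-2,0],0]
    - [0,[40,-1,0],0]

```text
clock: 9.57
ee_pos: [0.4574, 0.2689, 0.1444]
tcp_rot: [2.221, 2.222, 0.0]
ft_force: [1.6, -0.7, -2.1]
opening: 0.336
grasp_force: 39.8
```

Emit:
drive_tool:
  motion:
    - [0,[32,-1,0],0]
    - [0,[20,-1,0],0]
    - [0,[10,0,0],0]
    - [0,[0,0,0],0]

```text
clock: 10.07
ee_pos: [0.456, 0.3289, 0.1436]
tcp_rot: [2.222, 2.221, -0.001]
ft_force: [-0.1, -0.4, -1.5]
opening: 0.338
grasp_force: 39.8
```

```bash
cat > chk.py <<'E'
from h import *
import sys
np.set_printoptions(precision=4,suppress=True)
s=bot.sense();print(s['ee_pos'],s['ft_force'],s['opening'],s['grasp_force'])
a=bot.get_image('top');
for c in('top','scene'):
  if c=='scene': b=bot.get_image(c)
  for d in bot.tip_of(c,sys.argv[1]): print(c,round(d['conf'],2),w(c,d['centre']))
  for d in bot.tip_of(c,'rack')[:1]: print(c,'rack',w(c,d['centre']))
a=a[150:270,20:240];b=b[80:210,250:470]
cv2.imwrite('pics/'+sys.argv[2],np.hstack([cv2.resize(a,(400,240),interpolation=cv2.INTER_CUBIC),cv2.resize(b,(400,240),interpolation=cv2.INTER_CUBIC)])[:,:,::-1])
E
python3 chk.py bottle_green k1.png
```

```text
[0.456  0.3289 0.1436] [-0.096  -0.3924 -1.4712] 0.33792378115204463 39.76394712924957
top 0.45 [0.4546 0.3244 0.0902]
top rack [ 0.4686  0.2206 -0.0028]
scene 0.89 [0.4574 0.3294 0.0851]
scene rack [0.4712 0.2177 0.0019]
```

View pics/k1.png

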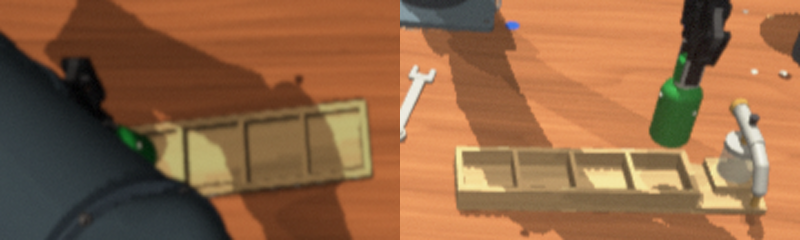

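The green bottle hangs upright over pocket 1, at about (0.456, 0.328). I lower it gently.

Emit:
drive_tool:
  motion:
    - [0,[0,2,20],0]
    - [0,[0,0,25],0]
    - [0,[0,0,18],0]
    - [0,[0,0,8],0]
    - [0,[0,0,5],0]
    - [0,[0,0,3],0]
    - [0,[0,0,0],0]
    - [0,[0,0,0],0]

```text
clock: 11.38
ee_pos: [0.4582, 0.3295, 0.065]
tcp_rot: [2.222, 2.221, 0.001]
ft_force: [0.3, 0.3, -1.6]
opening: 0.336
grasp_force: 39.7
```

Emit:
drive_tool:
  motion:
    - [0,[0,0,1],0]
    - [0,[0,0,1],0]
    - [0,[0,0,0],0]

```text
clock: 11.75
ee_pos: [0.4585, 0.3299, 0.0639]
tcp_rot: [2.221, 2.221, 0.002]
ft_force: [-0.8, -1.2, 8.8]
opening: 0.338
grasp_force: 40.6
```

Contact made, so I release, retreat and head for red.

Emit:
drive_tool:
  motion:
    - [0.5,[0,0,0],0]
    - [0.8,[0,0,0],0]
    - [0.8,[0,0,0],0]
    - [0.8,[0,0,-15],0]
    - [0.8,[0,0,-35],0]
    - [0.8,[-20,0,-35],0]
    - [0.8,[-54,1,0],0]
    - [0.8,[-60,1,0],0]
    - [0.8,[-60,1,0],0]
    - [0.8,[-60,1,0],0]
    - [0.8,[-60,1,0],0]
    - [0.8,[-60,1,0],0]

```text
clock: 13.25
ee_pos: [0.4642, -0.0465, 0.1488]
tcp_rot: [2.22, 2.221, 0.002]
ft_force: [0.9, 0.2, -0.4]
opening: 0.802
grasp_force: 0.0
```

Emit:
drive_tool:
  motion:
    - [0.8,[-60,1,0],0]
    - [0.8,[-45,1,0],0]
    - [0.8,[-22,1,0],0]
    - [0.8,[-13,0,0],0]
    - [0.8,[0,0,0],0]
    - [0.8,[0,0,0],0]

```text
clock: 14.0
ee_pos: [0.467, -0.1833, 0.1478]
tcp_rot: [-2.219, -2.223, -0.001]
ft_force: [0.1, 0.2, 0.2]
opening: 0.802
grasp_force: 0.0
```

```bash
cat > cc.py <<'E'
from h import *
from cap import fray
import sys
np.set_printoptions(precision=4,suppress=True)
im=bot.get_image('wrist');s=bot.sense();print(s['ee_pos'],s['opening'])
t=sys.argv[1]
for d in bot.tip_of('wrist',t): print(round(d['conf'],2),w('wrist',d['centre']))
bot.get_image('top'); 
for d in bot.tip_of('top',t)+bot.tip_of('top','bottle_green'): print('top',round(d['conf'],2),w('top',d['centre']))
cv2.imwrite('pics/'+sys.argv[2],im[:,:,::-1])
E
python3 cc.py bottle_red w2.png
```

```text
[ 0.467  -0.1833  0.1477] 0.8029954247026397
0.7 [ 0.4705 -0.1847  0.0094]
0.66 [ 0.3435 -0.1337 -0.0017]
top 0.88 [ 0.4683 -0.1845  0.0062]
top 0.77 [ 0.3453 -0.1317  0.0001]
top 0.94 [0.4581 0.3254 0.0079]
top 0.46 [ 0.4672 -0.1814  0.0108]
```

View pics/w2.png

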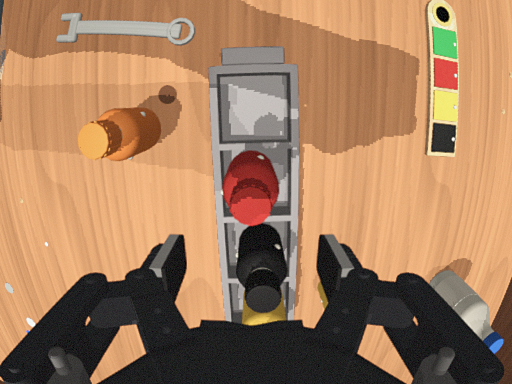

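The wrist view shows the red cap at (250,205), centred between the fingers; green stands in pocket 1. I descend and grip.

Emit:
drive_tool:
  motion:
    - [0.8,[0,1,22],0]
    - [0.8,[0,0,28],0]
    - [0.8,[0,0,22],0]
    - [0.8,[0,0,12],0]
    - [0.8,[0,0,0],0]
    - [0,[0,0,0],0]
    - [0,[0,0,0],0]
    - [0,[0,0,0],0]
    - [0,[0,0,0],0]
    - [0,[0,0,0],0]

```text
clock: 15.5
ee_pos: [0.4682, -0.185, 0.0644]
tcp_rot: [2.221, 2.22, -0.0]
ft_force: [-1.2, 0.7, 7.0]
opening: 0.339
grasp_force: 39.1
```

Emit:
drive_tool:
  motion:
    - [0,[0,0,-6],0]
    - [0,[0,0,-16],0]
    - [0,[0,0,-28],0]
    - [0,[15,0,-30],0]
    - [0,[35,0,0],0]
    - [0,[45,-1,0],0]
    - [0,[50,-1,0],0]
    - [0,[50,-1,0],0]
    - [0,[50,0,0],0]
    - [0,[50,0,0],0]
    - [0,[45,0,0],0]
    - [0,[40,0,0],0]

```text
clock: 17.0
ee_pos: [0.4648, 0.1972, 0.1447]
tcp_rot: [2.22, 2.222, 0.002]
ft_force: [0.2, -0.2, -2.3]
opening: 0.338
grasp_force: 39.6
```

Emit:
drive_tool:
  motion:
    - [0,[32,0,0],0]
    - [0,[19,0,0],0]
    - [0,[8,0,0],0]
    - [0,[0,0,0],0]

```text
clock: 17.5
ee_pos: [0.465, 0.2537, 0.1436]
tcp_rot: [2.222, 2.221, -0.001]
ft_force: [0.5, -1.3, -1.0]
opening: 0.333
grasp_force: 39.6
```

```bash
python3 chk.py bottle_red k2.png
```

```text
[0.465  0.2537 0.1436] [ 0.5261 -1.2525 -0.9961] 0.3325749676199871 39.61949408054352
top 0.68 [ 0.346  -0.1349  0.001 ]
top rack [ 0.4688  0.2187 -0.0026]
scene 0.79 [ 0.344  -0.1359 -0.0048]
scene 0.6 [0.463  0.2541 0.0866]
scene 0.24 [ 0.7042 -0.0706 -0.0013]
scene rack [0.473  0.2173 0.0016]
```

Emit:
drive_tool:
  motion:
    - [0,[1,1,20],0]
    - [0,[0,0,25],0]
    - [0,[0,0,18],0]
    - [0,[0,0,8],0]
    - [0,[0,0,5],0]
    - [0,[0,0,2],0]
    - [0,[0,0,1],0]
    - [0,[0,0,1],0]
    - [0,[0,0,0],0]

```text
clock: 18.92
ee_pos: [0.4663, 0.2558, 0.0644]
tcp_rot: [2.221, 2.221, 0.002]
ft_force: [-1.2, 0.1, 5.6]
opening: 0.337
grasp_force: 40.4
```

Emit:
drive_tool:
  motion:
    - [0.5,[0,0,0],0]
    - [0.8,[0,0,0],0]
    - [0.8,[0,0,0],0]
    - [0.8,[0,0,-15],0]
    - [0.8,[0,0,-35],0]
    - [0.8,[-20,0,-35],0]
    - [0.8,[-54,2,0],0]
    - [0.8,[-60,2,0],0]
    - [0.8,[-60,2,0],0]
    - [0.8,[-60,1,0],0]
    - [0.8,[-60,1,0],0]
    - [0.8,[-60,1,0],0]

```text
clock: 20.42
ee_pos: [0.4751, -0.1206, 0.1498]
tcp_rot: [2.22, 2.221, 0.001]
ft_force: [0.3, 0.3, 0.2]
opening: 0.8
grasp_force: 0.0
```

Emit:
drive_tool:
  motion:
    - [0.8,[-60,1,0],0]
    - [0.8,[-45,1,0],0]
    - [0.8,[-26,0,0],0]
    - [0.8,[-15,0,0],0]
    - [0.8,[0,0,0],0]
    - [0.8,[0,0,0],0]

```text
clock: 21.18
ee_pos: [0.4772, -0.263, 0.1488]
tcp_rot: [-2.219, -2.223, -0.001]
ft_force: [0.1, -0.2, -0.1]
opening: 0.801
grasp_force: 0.0
```

```bash
python3 cc.py bottle_black w3.png
```

```text
[ 0.4771 -0.263   0.1488] 0.795741368278281
0.64 [ 0.4765 -0.2623  0.008 ]
top 0.71 [ 0.4778 -0.2632  0.0116]
top 0.63 [0.4646 0.256  0.0077]
top 0.59 [0.4585 0.3268 0.0123]
```

View pics/w3.png

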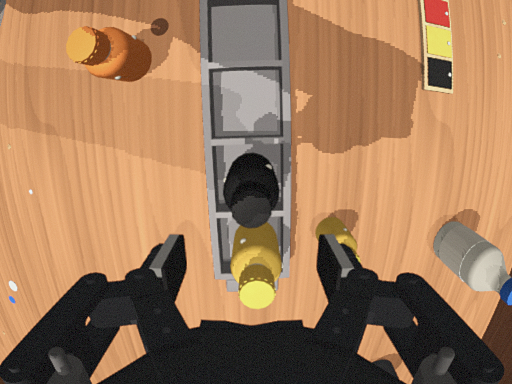

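The black cap at (251,208) is centred between the fingers, and red stands in pocket 2 at (0.465, 0.256). I descend and grip.

Emit:
drive_tool:
  motion:
    - [0.8,[0,0,22],0]
    - [0.8,[0,0,28],0]
    - [0.8,[0,0,23],0]
    - [0.8,[0,0,12],0]
    - [0.8,[0,0,0],0]
    - [0,[0,0,0],0]
    - [0,[0,0,0],0]
    - [0,[0,0,0],0]
    - [0,[0,0,0],0]
    - [0,[0,0,0],0]

```text
clock: 22.68
ee_pos: [0.4774, -0.2651, 0.0645]
tcp_rot: [2.221, 2.22, 0.0]
ft_force: [-1.2, -0.4, 6.2]
opening: 0.34
grasp_force: 39.2
```

Emit:
drive_tool:
  motion:
    - [0,[0,0,-6],0]
    - [0,[0,0,-16],0]
    - [0,[0,0,-28],0]
    - [0,[15,0,-30],0]
    - [0,[35,0,0],0]
    - [0,[45,1,0],0]
    - [0,[50,1,0],0]
    - [0,[50,1,0],0]
    - [0,[50,0,0],0]
    - [0,[45,0,0],0]
    - [0,[35,0,0],0]
    - [0,[25,0,0],0]

```text
clock: 24.18
ee_pos: [0.4799, 0.0873, 0.1446]
tcp_rot: [2.219, 2.223, 0.002]
ft_force: [0.5, 0.3, -2.0]
opening: 0.34
grasp_force: 39.7
```

Emit:
drive_tool:
  motion:
    - [0,[14,0,0],0]
    - [0,[7,0,0],0]
    - [0,[0,0,0],0]
    - [0,[0,0,0],0]

```text
clock: 24.68
ee_pos: [0.4799, 0.1051, 0.1435]
tcp_rot: [2.223, 2.219, -0.001]
ft_force: [-0.5, 0.3, -0.5]
opening: 0.337
grasp_force: 39.7
```

```bash
python3 chk.py bottle_black k3.png
```

```text
[0.4799 0.1051 0.1435] [-0.4574  0.3034 -0.4915] 0.33667100111651227 39.67943608760834
top rack [ 0.4713  0.2216 -0.0031]
scene 0.93 [0.4821 0.1049 0.0872]
scene rack [0.4764 0.2206 0.0013]
```

Emit:
drive_tool:
  motion:
    - [0,[0,0,20],0]
    - [0,[0,0,25],0]
    - [0,[0,0,18],0]
    - [0,[0,0,8],0]
    - [0,[0,0,5],0]
    - [0,[0,0,2],0]
    - [0,[0,0,1],0]
    - [0,[0,0,1],0]
    - [0,[0,0,0],0]

```text
clock: 26.1
ee_pos: [0.4804, 0.1065, 0.0646]
tcp_rot: [2.221, 2.221, 0.001]
ft_force: [-2.8, -0.8, 6.1]
opening: 0.34
grasp_force: 40.6
```

Emit:
drive_tool:
  motion:
    - [0.5,[0,0,0],0]
    - [0.8,[0,0,0],0]
    - [0.8,[0,0,0],0]
    - [0.8,[0,0,-15],0]
    - [0.8,[0,0,-35],0]
    - [0.8,[-20,0,-35],0]
    - [0.8,[-50,1,0],0]
    - [0.8,[-60,1,0],0]
    - [0.8,[-60,0,0],0]
    - [0.8,[-60,0,0],0]
    - [0.8,[-60,0,0],0]
    - [0.8,[-55,0,0],0]

```text
clock: 27.6
ee_pos: [0.4818, -0.261, 0.1498]
tcp_rot: [2.221, 2.22, 0.001]
ft_force: [0.4, 0.4, 0.2]
opening: 0.802
grasp_force: 0.0
```

Emit:
drive_tool:
  motion:
    - [0.8,[-45,0,0],0]
    - [0.8,[-25,0,0],0]
    - [0.8,[-12,0,0],0]
    - [0.8,[0,0,0],0]
    - [0.8,[0,0,0],0]

```text
clock: 28.22
ee_pos: [0.4823, -0.3389, 0.1489]
tcp_rot: [-2.219, -2.223, -0.001]
ft_force: [0.6, 0.5, -0.0]
opening: 0.802
grasp_force: 0.0
```

```bash
python3 cc.py bottle_yellow w4.png
```

```text
[ 0.4822 -0.339   0.1488] 0.8026015816898943
0.81 [ 0.4854 -0.3404  0.0069]
0.78 [ 0.573  -0.337   0.0045]
top 0.92 [ 0.4813 -0.338   0.0085]
top 0.61 [ 0.5763 -0.3372 -0.0032]
top 0.73 [0.4572 0.3265 0.0085]
```

View pics/w4.png

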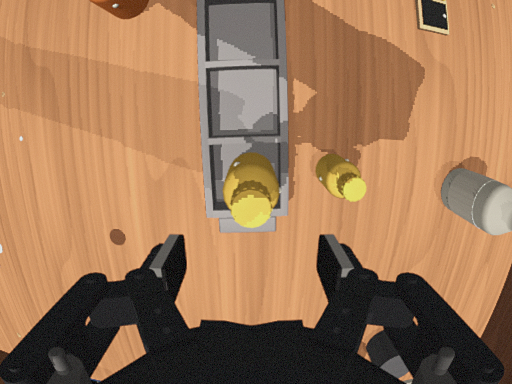

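The large yellow bottle's cap at (251,209) is centred. The small one stands to the right at (340,177), so I narrow the opening to keep clear of it.

Emit:
drive_tool:
  motion:
    - [0.65,[0,0,22],0]
    - [0.65,[0,0,28],0]
    - [0.65,[0,0,23],0]
    - [0.65,[0,0,12],0]
    - [0.65,[0,0,0],0]
    - [0,[0,0,0],0]
    - [0,[0,0,0],0]
    - [0,[0,0,0],0]
    - [0,[0,0,0],0]
    - [0,[0,0,0],0]

```text
clock: 29.72
ee_pos: [0.4825, -0.3412, 0.0647]
tcp_rot: [2.22, 2.22, 0.0]
ft_force: [-0.9, 0.8, 6.8]
opening: 0.338
grasp_force: 39.5
```

Emit:
drive_tool:
  motion:
    - [0,[0,0,-6],0]
    - [0,[0,0,-16],0]
    - [0,[0,0,-28],0]
    - [0,[0,0,-35],0]
    - [0,[15,0,-35],0]
    - [0,[35,-1,-30],0]
    - [0,[45,-1,0],0]
    - [0,[50,-1,0],0]
    - [0,[50,-1,0],0]
    - [0,[50,-1,0],0]
    - [0,[50,-1,0],0]
    - [0,[50,-1,0],0]

```text
clock: 31.22
ee_pos: [0.4747, 0.0059, 0.2146]
tcp_rot: [2.221, 2.22, 0.001]
ft_force: [1.2, -0.2, -0.9]
opening: 0.336
grasp_force: 39.6
```

Emit:
drive_tool:
  motion:
    - [0,[50,-1,0],0]
    - [0,[45,-1,0],0]
    - [0,[35,-1,0],0]
    - [0,[25,0,0],0]
    - [0,[14,0,0],0]
    - [0,[7,0,0],0]
    - [0,[0,0,0],0]
    - [0,[0,0,0],0]

```text
clock: 32.22
ee_pos: [0.472, 0.1791, 0.2135]
tcp_rot: [2.223, 2.219, -0.001]
ft_force: [-0.1, -0.5, -1.3]
opening: 0.341
grasp_force: 39.6
```

```bash
python3 chk.py bottle_yellow k4.png
```

```text
[0.472  0.1791 0.2135] [-0.0615 -0.4715 -1.2622] 0.3406095331333681 39.605239033699036
top 0.9 [ 0.5741 -0.3355 -0.0006]
scene 0.83 [0.4732 0.1815 0.1593]
scene 0.6 [ 0.574  -0.3336  0.0003]
scene rack [0.4716 0.2199 0.0006]
```

View pics/k4.png

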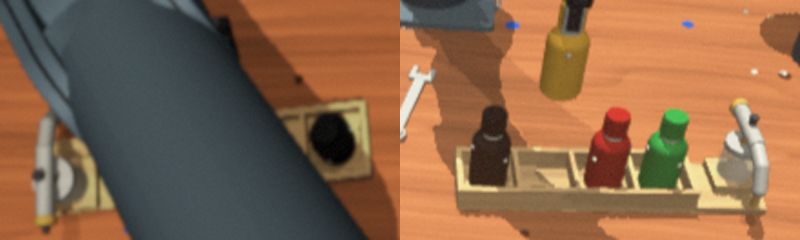

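Green, red and black stand upright from the gun end, and yellow hangs over the empty third pocket. I lower it.

Emit:
drive_tool:
  motion:
    - [0,[0,1,20],0]
    - [0,[0,0,30],0]
    - [0,[0,0,30],0]
    - [0,[0,0,25],0]
    - [0,[0,0,18],0]
    - [0,[0,0,11],0]
    - [0,[0,0,7],0]
    - [0,[0,0,4],0]
    - [0,[0,0,2],0]
    - [0,[0,0,1],0]
    - [0,[0,0,1],0]
    - [0,[0,0,0],0]

```text
clock: 34.02
ee_pos: [0.4731, 0.1804, 0.0648]
tcp_rot: [2.221, 2.221, 0.001]
ft_force: [-0.1, -0.6, -0.8]
opening: 0.339
grasp_force: 39.8
```

Emit:
drive_tool:
  motion:
    - [0,[0,0,1],0]
    - [0,[0,0,0],0]

```text
clock: 34.28
ee_pos: [0.4732, 0.1807, 0.0647]
tcp_rot: [2.221, 2.221, 0.001]
ft_force: [-1.9, -0.4, 10.1]
opening: 0.336
grasp_force: 40.9
```

Contact made. I release, rise and move aside to leave a clear view.

Emit:
drive_tool:
  motion:
    - [0.5,[0,0,0],0]
    - [0.8,[0,0,0],0]
    - [0.8,[0,0,0],0]
    - [0.8,[0,0,-15],0]
    - [0.8,[0,0,-35],0]
    - [0.8,[0,0,-50],0]
    - [0.8,[-40,0,-30],0]
    - [0.8,[-60,0,0],0]
    - [0.8,[-60,0,0],0]
    - [0.8,[-60,0,0],0]
    - [0.8,[-50,0,0],0]
    - [0.8,[-20,0,0],0]

```text
clock: 35.78
ee_pos: [0.4725, -0.1133, 0.1944]
tcp_rot: [2.226, 2.215, -0.001]
ft_force: [1.4, 0.4, 0.5]
opening: 0.801
grasp_force: 0.0
```

Emit:
drive_tool:
  motion:
    - [0.8,[-10,0,0],0]
    - [0.8,[0,0,0],0]
    - [0.8,[0,0,0],0]
    - [0.8,[0,0,0],0]

```text
clock: 36.28
ee_pos: [0.4729, -0.1185, 0.1937]
tcp_rot: [-2.219, -2.223, -0.0]
ft_force: [-0.3, 0.5, -0.2]
opening: 0.8
grasp_force: 0.0
```

```bash
for c in green red yellow black; do python3 chk.py bottle_$c f_$c.png; done
```

```text
[ 0.4729 -0.1185  0.1937] [-0.3326  0.4798 -0.1623] 0.7995707246976528 0.0
top 0.68 [0.4583 0.3227 0.0105]
top rack [ 0.4693  0.2169 -0.0022]
scene 0.71 [0.4593 0.3276 0.0072]
scene 0.63 [ 0.7049 -0.0572  0.004 ]
scene rack [0.4735 0.2177 0.0012]
[ 0.4728 -0.1195  0.1936] [0.4585 0.6286 0.6088] 0.8032745740225349 0.0
top rack [ 0.4694  0.2165 -0.004 ]
scene 0.71 [0.4674 0.2574 0.0072]
scene 0.67 [ 0.3428 -0.1327 -0.0034]
scene rack [0.4718 0.2174 0.0028]
[ 0.4728 -0.1197  0.1936] [-0.3776 -0.3714 -0.4815] 0.7980227336648559 0.0
top 0.65 [0.4734 0.1824 0.0103]
scene 0.94 [0.4758 0.1829 0.0073]
scene 0.91 [ 0.5726 -0.333  -0.001 ]
scene rack [ 0.4719  0.2206 -0.0007]
[ 0.4728 -0.1197  0.1936] [-0.3967  0.7658 -0.5074] 0.8017159498904488 0.0
top 0.95 [0.4766 0.1054 0.0098]
top rack [ 0.4719  0.2204 -0.0025]
scene 0.8 [0.4805 0.1064 0.0089]
scene rack [ 0.4731  0.2199 -0.0012]
```

View pics/f_black.png

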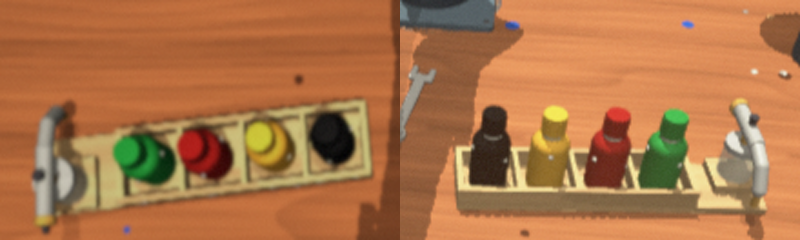

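All four stand upright and near the middle of their pockets: green, red, yellow, black from the gun.

```bash
python3 -c "
from station import bot;print(bot.finish_job())"
```

```text
the job is handed in; nothing more can be done
None
```

The job is handed in: the bottles stand upright in the rack as green, red, yellow, black from the gun, matching the strip, at about 37 s of the 104 s allowed; the hand-in call returned no verdict.

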